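# Set the washed wooden boards and lids to dry

## Task

The wooden things have been washed and must not dry lying flat or crowded in the wet tub. Stand every board from the blue tub on its long edge in the slots of the white slotted rack, one to a slot and right down on the bottom of the slot on both rails, and balance each wooden lid, knob up, centred and level on the crown of an upturned bowl, one lid to a bowl, so that air reaches both sides. Leave the bowls upside down on the grey mat and do not knock over or shove the spice jars, the salt shaker and the teaspoon that share it.

Things in the scene. Friction and masses are not known exactly. Their poses are not given: they have to be found in the camera images.
- tub: blue plastic rinsing tub, 160 x 196 x 66 mm over its rim, floor 4 mm thick, loose. Origin: centre of its underside; x across it, y along its length, z up. Four channels between moulded ribs, at y = -66, -22, 22, 66 mm, each 15 mm wide, hold boards on edge along x.
- rack: white plastic board rack, 108 x 168 x 46 mm, loose, 0.7 kg: two comb rails (centred at x = -43 and +43 mm, each 22 mm wide) tied by steel rods. Origin: centre of its underside; z up. Four slots run along x at y = -66, -22, 22, 66 mm, each 15 mm wide and 30 mm deep; the slot bottoms, on which a board's edge rests, lie 16 mm above the underside, the tooth tops 46 mm.
- board_a: wooden breakfast board, 130 x 10 x 100 mm, that stands on its long edge in one of the four rib channels of the tub (which channels are used varies; absent in some starts). Origin: middle of its lower long edge; x along that edge, y through its 10 mm thickness, z up along its 100 mm height. 0.1 kg. A black-rimmed hanging hole (11 mm) near the upper corner at x = +50 mm.
- board_b: wooden breakfast board, 130 x 10 x 100 mm, that stands on its long edge in one of the four rib channels of the tub (which channels are used varies; absent in some starts). Origin: middle of its lower long edge; x along that edge, y through its 10 mm thickness, z up along its 100 mm height. 0.1 kg. A black-rimmed hanging hole (11 mm) near the upper corner at x = +50 mm.
- board_c: wooden breakfast board, 130 x 10 x 100 mm, that stands on its long edge in one of the four rib channels of the tub (which channels are used varies; absent in some starts). Origin: middle of its lower long edge; x along that edge, y through its 10 mm thickness, z up along its 100 mm height. 0.1 kg. A black-rimmed hanging hole (11 mm) near the upper corner at x = +50 mm.
- board_d: wooden breakfast board, 130 x 10 x 100 mm, that stands on its long edge in one of the four rib channels of the tub (which channels are used varies; absent in some starts). Origin: middle of its lower long edge; x along that edge, y through its 10 mm thickness, z up along its 100 mm height. 0.1 kg. A black-rimmed hanging hole (11 mm) near the upper corner at x = +50 mm.
- lid_a: wooden jar lid, pale wood: flat disc 82 mm across and 10 mm thick, flat underneath, with a round knob 20 mm across that rises from the disc's top to 34 mm above the underside. Lies knob up on the drying mat. Origin: centre of its underside; z up through the knob. 0.07 kg.
- lid_b: wooden jar lid, darker wood: flat disc 82 mm across and 10 mm thick, flat underneath, with a round knob 20 mm across that rises from the disc's top to 34 mm above the underside. Lies knob up on the drying mat. Origin: centre of its underside; z up through the knob. 0.07 kg.
- bowl_blue: round-bottomed blue ceramic bowl lying upside down on the drying mat (mat top 4 mm above the worktop): 108 mm across at the mat, 66 mm high, no foot ring; its uppermost part, out to 39 mm from the axis, is a spherical crown of 70 mm radius. Loose, 0.35 kg. Origin: centre of its rim plane on the mat, z up.
- bowl_white: round-bottomed white ceramic bowl lying upside down on the drying mat (mat top 4 mm above the worktop): 108 mm across at the mat, 54 mm high, no foot ring; its uppermost part, out to 39 mm from the axis, is a spherical crown of 70 mm radius. Loose, 0.35 kg. Origin: centre of its rim plane on the mat, z up.
- bowl_blue_crown (a point): top point of the upturned blue bowl, 66 mm above its rim plane
- bowl_white_crown (a point): top point of the upturned white bowl, 54 mm above its rim plane
- spice_a: dark green glass spice jar with black cap, 44 mm across, 107 mm high, standing on the mat, a bystander; origin under its centre
- spice_b: orange spice jar with black cap, 44 mm across, 107 mm high, standing on the mat, a bystander; origin under its centre
- salt_shaker: clear salt shaker with grey top, 44 mm across, 90 mm high, standing on the mat, a bystander; origin under its centre
- spoon: white teaspoon, 130 x 27 x 11 mm, lying on the front edge of the mat, a bystander; origin under its centre

How it is judged:
At the end, for the whole second after the job is handed in: Each board present in a rack slot: edge within 6 mm of the slot bottom, middle within 30 mm of the rack's, leaning under 0.22 rad. Each lid on a bowl's crown: within 15 mm of its centre, tilted under 0.20 rad, knob up. Bowls upside down on the mat, rack level, all at rest (z of board_a in the frame of rack between 0.01 and 0.022 m and x of board_a in the frame of rack between -0.03 and 0.03 m and y of board_a in the frame of rack between -0.078 and 0.078 m and angle between each of board_a, board_b, board_c, board_d's own z axis and vertical below 0.22 rad and linear speed of each of board_a, board_b, board_c, board_d, lid_a, lid_b below 0.02 m/s and z of board_b in the frame of rack between 0.01 and 0.022 m and x of board_b in the frame of rack between -0.03 and 0.03 m and y of board_b in the frame of rack between -0.078 and 0.078 m and z of board_c in the frame of rack between 0.01 and 0.022 m and x of board_c in the frame of rack between -0.03 and 0.03 m and y of board_c in the frame of rack between -0.078 and 0.078 m and z of board_d in the frame of rack between 0.01 and 0.022 m and x of board_d in the frame of rack between -0.03 and 0.03 m and y of board_d in the frame of rack between -0.078 and 0.078 m and angle between each of lid_a, lid_b's own z axis and vertical below 0.2 rad and ((horizontal distance between lid_a and bowl_blue_crown below 0.015 m and z of lid_a in the frame of bowl_blue_crown between -0.006 and 0.008 m and contact force between lid_a and bowl_blue above 0.2 N) or (horizontal distance between lid_a and bowl_white_crown below 0.015 m and z of lid_a in the frame of bowl_white_crown between -0.006 and 0.008 m and contact force between lid_a and bowl_white above 0.2 N)) and ((horizontal distance between lid_b and bowl_blue_crown below 0.015 m and z of lid_b in the frame of bowl_blue_crown between -0.006 and 0.008 m and contact force between lid_b and bowl_blue above 0.2 N) or (horizontal distance between lid_b and bowl_white_crown below 0.015 m and z of lid_b in the frame of bowl_white_crown between -0.006 and 0.008 m and contact force between lid_b and bowl_white above 0.2 N)) and angle between each of bowl_blue, bowl_white, rack's own z axis and vertical below 0.1 rad and world x of bowl_blue between 0.385 and 0.585 m and world y of bowl_blue between -0.46 and 0.01 m and height (world z) of each of bowl_blue, bowl_white below 0.01 m and world x of bowl_white between 0.385 and 0.585 m and world y of bowl_white between -0.46 and 0.01 m); the robot touches nothing.
It fails at once if a bowl is turned over (angle between any of bowl_blue, bowl_white's own z axis and vertical above 0.5 rad).
It fails at once if a spice jar, the salt shaker or the teaspoon is knocked over or shoved more than 6 cm (angle between any of spice_a, spice_b, salt_shaker, spoon's own z axis and vertical above 0.6 rad or distance of any of spice_a, spice_b, salt_shaker, spoon from where it was at the start of the episode above 0.06 m).
Of board_a, board_b, board_c, board_d only 2 to 4 are there at a start; the rules pass over those that are not, and their reading is None.
At some moment in a run one of rack, tub, bowl_blue, bowl_white may be knocked a few centimetres aside while the robot is not near it.
It also fails if it takes over 210 s, if anything falls off the work surface, if the arm or the gripper's body presses on something with over 40 N, if the wrist force passes 120 N, or if a joint passes its speed limit or range.

## Robot

A 6-joint arm with a two-finger parallel gripper is mounted at the origin on a cart in front of the work surface, level with it; the furniture and walls round the work are solid. World frame = base frame: x ahead of the robot, y to its left, z up, the work surface at z = 0. Lengths are in m, angles in rad, forces in N, time in s.
With the tool pointing down it reaches from about 0.35 to 0.85 m from the base axis. Payload 8.1 kg.
Tool frame: the origin (TCP) lies on the centre line of the jaws, within the pads' length; the fingertips stand 22 mm ahead of it and the grasp point (between the pads) lies 3 mm ahead of it; z points along the fingers, y is the line along which they close (so a half turn about z gives the same grasp; the last joint's range is limited). The gripper opens to 93 mm and grips with 3 to 60 N. Pads are 15 mm wide; open, the fingers measure 128 mm over their backs; the gripper's body (75 mm by 188 mm) begins 65 mm behind the grasp point.
Start: joints at [1.087, 0.13, 1.488, -0, 1.523, -0.085], TCP at [0.233, 0.553, 0.241] pointing down, gripper open.
Joint ranges: [-2.96, 2.96], [-0.89, 2.26], [0.02, 2.5], [-1.34, 4.48], [0, 2.73], [-2.66, 2.66]. Speed limits (rad/s): [2.39, 2.39, 2.79, 3.14, 3.14, 3.14].

## Interface

Orientations are given as a rotation vector (axis times angle).
In Python, from plant import robot gives the robot as it stands.
- The arm moves only by the shell command python3 inch.py 'ROWS' [FORCE]. ROWS is a JSON list of rows, 1 to 20 of them, each an object with the fields finger_gap (the finger opening in m), x, y, z (the shift in m), twist (a turn about the tool's z in rad); a field left out counts as zero (the opening has to be given); each row shifts and turns the commanded pose from where the row before left it, along the tool's axes as they then stand; what a row does not reach is not made up. A row lasts 1/10 s, in which the tool goes at most 0.05 m and 0.15 rad, less where a joint would pass 70% of its speed; a pose out of reach is approached as far as the arm can. The fingers move at their own pace and stop on an object; FORCE is the grip in N (left out, the last holds). Time passes only in rows, so rows that do not move let the fingers close. It prints the time, the measured TCP pose, the force, the opening and the grip force at its end. Input that does not fit is refused with a message, and nothing moves.
- robot.read_state(): the state, without advancing time (a new reading comes with each control period).
- robot.read_camera(name): name is "scene" or "top" or "wrist"; returns a dict with "image" (420x560x3 uint8, red, green, blue), "fx", "fy", "cx", "cy" (pixels), "R" (3x3) and "t" (3): a world point X has camera coordinates R X + t. Camera axes: x right, y down, z forward; pixel columns grow to the right and rows downward; lengths in m; the calibration is good to about 2 mm. A picture is of the moment at which its call begins. There is no depth.
- robot.close_job(): hands the job in; it is judged then, once.
The state is a dict: "t": time; "q": joint angles; "dq": joint speeds; "joint_torque": joint torques, N m; "tool_pos": TCP position; "orientation": TCP orientation; "force": force on the tool from outside, world axes, zero at the start; "wrist_torque": the same for the moment, N m; "opening": finger opening in m; "gripper_force": force on a finger pad.
Only numpy, scipy, OpenCV 4.12 (cv2) and the standard library are available. Lean on these libraries where they do the work, as an engineer would, in place of code of your own. Each camera call takes 0.05 s, during which the arm holds its last target. There are 200 camera calls.

## Working session

There is one attempt and no reset: what is moved stays moved. The work goes in short steps, Python scripts to look and compute and a shell command to move; the robot and the scene stay as the last step left them, time stands still between calls to the robot, and variables do not carry over. Pictures are saved under pics/ and viewed, at most 14 in all, crops included, and the job is handed in when it is done.

```bash
ls; mkdir -p pics
python3 - <<'E'
from plant import robot
import cv2
for n in("scene","top","wrist"):
    c=robot.read_camera(n); cv2.imwrite(f"pics/{n}0.png",c["image"][:,:,::-1]); print(n,c["fx"],c["cx"],c["cy"],c["R"],c["t"])
print(robot.read_state())
E
```

```text
inch.py
pics
plant.py
scene 445.4653078320451 285.50241386286564 209.09381561038663 [[ 0.7970178  -0.60385894  0.01081755]
 [-0.3265372  -0.4459173  -0.8333854 ]
 [ 0.50807095  0.66069066 -0.55258643]] [-0.3802962   0.25131154  0.909285  ]
top 413.74104587298245 279.94576507826656 210.37268933938637 [[ 0.0259974  -0.9996264   0.00843734]
 [-0.99877691 -0.02632855 -0.04185074]
 [ 0.04205725 -0.00733901 -0.99908825]] [0.01012179 0.47598106 1.29989615]
wrist 316.4808573810334 280.3051309097063 210.1062227988273 [[ 0.38834836  0.92151054 -0.00196703]
 [ 0.89080803 -0.37486139  0.25678784]
 [ 0.23589533 -0.10147538 -0.9664658 ]] [-0.59878534 -0.03058731  0.39031264]
{'t': 0.15, 'q': array([ 1.08658363e+00,  1.30978519e-01,  1.48898551e+00,  1.76488449e-05,
        1.52298174e+00, -8.54314205e-02]), 'dq': array([ 0.00067842, -0.00301442, -0.00207846,  0.00024582,  0.00108211,
       -0.0013049 ]), 'joint_torque': array([ 8.33024260e-04, -5.60475683e+01, -4.92335415e+01,  7.69413169e-02,
        3.04638455e-02, -1.39469889e-04]), 'tool_pos': array([0.23279042, 0.55258653, 0.23985782]), 'orientation': array([-6.22184309e-01, -3.07895955e+00,  2.03180575e-03]), 'force': array([ 0.67207861,  0.06544247, -1.08398215]), 'wrist_torque': array([-0.00522941,  0.01469451,  0.00919653]), 'gripper_force': 0.0, 'opening': 0.09334267198790344}
```

View pics/top0.png

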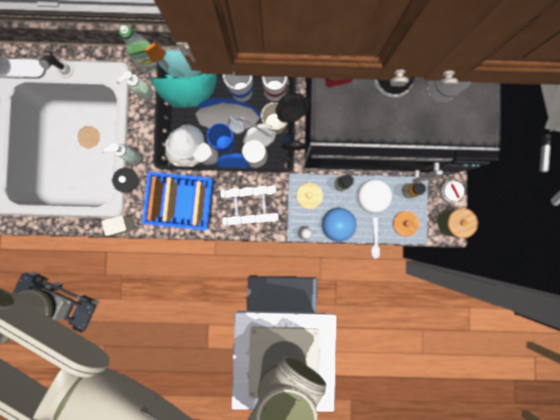

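View pics/scene0.png

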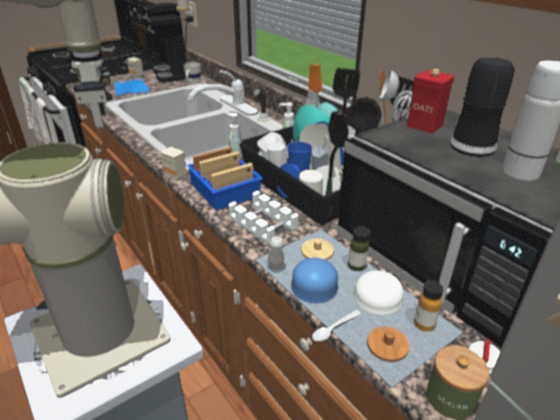

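The top view shows three boards in the tub (columns 153, 168 and 198, row 200) and an empty rack at (250,204). The pale lid is at (310,195), the dark lid at (406,224), the blue bowl at (339,224) and the white bowl at (375,196). The jars are at (345,183) and (416,190), the salt at (305,233) and the spoon at (376,237).

```bash
cat > h.py <<'E'
from plant import robot
import cv2, numpy as np
from scipy.spatial.transform import Rotation as Ro
def cam(n,save=None):
    c=robot.read_camera(n); c["bgr"]=np.ascontiguousarray(c["image"][:,:,::-1])
    if save: cv2.imwrite(f"pics/{save}.png",c["bgr"])
    return c
def ray(c,u,v):
    R=np.array(c["R"]);o=-R.T@np.array(c["t"]);d=R.T@np.array([(u-c["cx"])/c["fx"],(v-c["cy"])/c["fy"],1]);return o,d/np.linalg.norm(d)
def onz(c,u,v,z):
    o,d=ray(c,u,v);return o+d*(z-o[2])/d[2]
def tri(obs):  # [(cam,u,v),...] least squares
    A=np.zeros((3,3));b=np.zeros(3);L=[]
    for c,u,v in obs:
        o,d=ray(c,u,v);P=np.eye(3)-np.outer(d,d);A+=P;b+=P@o;L.append((P,o))
    X=np.linalg.solve(A,b);return X,max(np.linalg.norm(P@(X-o)) for P,o in L)
def proj(c,X):
    p=np.array(c["R"])@X+np.array(c["t"]);return np.array([c["fx"]*p[0]/p[2]+c["cx"],c["fy"]*p[1]/p[2]+c["cy"]])
def tool(): 
    s=robot.read_state();return np.array(s["tool_pos"]),Ro.from_rotvec(s["orientation"]).as_matrix()
def delta(X,yaw=None):
    "tool-axis shift to world TCP X; yaw: wanted direction angle of tool y in world (turn to apply)"
    p,R=tool();d=R.T@(np.array(X)-p);a=np.arctan2(R[1,1],R[0,1]);t=None
    if yaw is not None: t=-((yaw-a+np.pi/2)%np.pi-np.pi/2)
    print("tcp",p.round(4),"yaw_y",round(a,3),"tilt",R[:,2].round(3),"delta",d.round(4),"turn",t)
E
python3 - <<'E'
from h import *
c=cam("wrist");p,R=tool();Rc=np.array(c["R"]);o=-Rc.T@c["t"]
print("cam in tool",R.T@(o-p),"\naxes",(R.T@Rc.T).round(3)); print(R.round(3))
t=cam("top")
for n,u,v,z in[("tub",178,200,.066),("rack",250,204,.046),("lida",310,195,.035),("lidb",406,224,.035),("blue",339,224,.07),("white",375,196,.058),("spa",345,183,.1),("spb",416,190,.1),("salt",305,233,.09),("spoon",376,237,.01),("micro front",370,165,.2),("matL",288,200,.004),("matR",428,200,.004),("counter front",250,238,0)]: print(n,onz(t,u,v,z).round(3))
E
```

```text
cam in tool [ 0.07059725 -0.00027599 -0.14400944] 
axes [[-0.    -0.966 -0.257]
 [ 1.     0.    -0.001]
 [ 0.001 -0.257  0.966]]
[[-0.922  0.388 -0.001]
 [ 0.388  0.922 -0.001]
 [ 0.    -0.001 -1.   ]]
tub [0.496 0.332 0.066]
rack [0.491 0.116 0.046]
lida [ 0.525 -0.069  0.035]
lidb [ 0.442 -0.37   0.035]
blue [ 0.437 -0.156  0.07 ]
white [ 0.525 -0.267  0.058]
spa [ 0.558 -0.167  0.1  ]
spb [ 0.543 -0.378  0.1  ]
salt [ 0.407 -0.053  0.09 ]
spoon [ 0.399 -0.283  0.01 ]
micro front [ 0.598 -0.218  0.2  ]
matL [ 0.51  -0.002  0.004]
matR [ 0.521 -0.449  0.004]
counter front [0.386 0.115 0.   ]
```

View pics/wrist0.png

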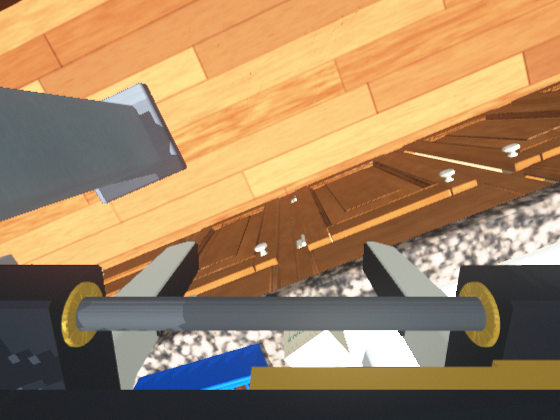

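```bash
python3 inch.py '[{"finger_gap":0.09, "z":-0.037, "twist":-0.133}, {"finger_gap":0.09, "z":-0.037, "twist":-0.133}, {"finger_gap":0.09, "z":-0.037, "twist":-0.133}, {"finger_gap":0.09, "x":-0.0267, "y":-0.0333}, {"finger_gap":0.09, "x":-0.0267, "y":-0.0333}, {"finger_gap":0.09, "x":-0.0267, "y":-0.0333}, {"finger_gap":0.09, "x":-0.0267, "y":-0.0333}, {"finger_gap":0.09, "x":-0.0267, "y":-0.0333}, {"finger_gap":0.09, "x":-0.0267, "y":-0.0333}, {"finger_gap":0.09, "x":-0.0267, "y":-0.0333}, {"finger_gap":0.09, "x":-0.0267, "y":-0.0333}, {"finger_gap":0.09, "x":-0.0267, "y":-0.0333}, {"finger_gap":0.09, "x":-0.0267, "y":-0.0333}, {"finger_gap":0.03}, {"finger_gap":0.03}]'
python3 - <<'E'
from h import *
c=cam("wrist","w1");delta([.5,.22,.35],np.pi/2)
np.savez("w1.npz",bgr=c["bgr"],**{k:c[k] for k in("fx","fy","cx","cy","R","t")})
E
```

```text
t: 1.75
tool_pos: [0.5003, 0.2192, 0.3513]
orientation: [-0.003, -3.141, -0.0]
force: [-0.2, 1.4, -0.3]
opening: 0.0788
gripper_force: 0.0
tcp [0.4998 0.2201 0.3515] yaw_y 1.57 tilt [-0.001  0.    -1.   ] delta [-0.0002 -0.0001  0.0015] turn -0.0005382051013351763
```

View pics/w1.png

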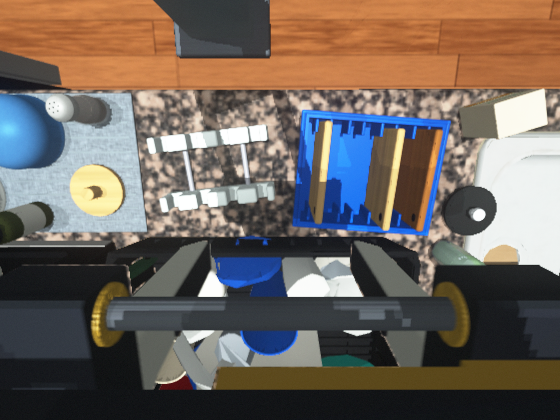

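The wrist view shows the tub at x-pixels 300-445 with board top edges near columns 322, 390 and 433. The rack has two tooth combs along rows 138 and 195, columns 150-275. Now a second view 0.1 m to the left.

```bash
python3 inch.py '[{"finger_gap":0.03, "y":0.04}, {"finger_gap":0.03, "y":0.04}, {"finger_gap":0.03, "y":0.02}, {"finger_gap":0.03}, {"finger_gap":0.03}]' >/dev/null
python3 - <<'E'
from h import *
c2=cam("wrist","w2")
np.savez("w2.npz",bgr=c2["bgr"],**{k:c2[k] for k in("fx","fy","cx","cy","R","t")})
c1=dict(np.load("w1.npz"))
a=cv2.resize(c1["bgr"][95:240,140:455],None,fx=2.5,fy=2.0); b=cv2.resize(c2["bgr"][95:240,60:375],None,fx=2.5,fy=2.0)
cv2.imwrite("pics/w12.png",np.vstack([a,b]))
for c in(c1,c2):
    h=cv2.cvtColor(c["bgr"],cv2.COLOR_BGR2HSV)
    m=cv2.inRange(h,(5,70,150),(28,255,255)); m[:98]=0;m[240:]=0
    for k in cv2.findContours(m,0,2)[0]:
        if cv2.contourArea(k)>150: print(cv2.contourArea(k),cv2.minAreaRect(k),h[int(cv2.minAreaRect(k)[0][1]),int(cv2.minAreaRect(k)[0][0])])
    print()
E
```

```text
2032.0 ((96.30001068115234, 190.10000610351562), (54.11284255981445, 48.746280670166016), 63.43495178222656) [ 18 111 124]
535.0 ((428.7178955078125, 179.94192504882812), (6.740968227386475, 102.78536987304688), 11.633633613586426) [ 15 170 222]
667.0 ((393.228515625, 178.6965789794922), (8.018017768859863, 102.5753402709961), 9.090276718139648) [ 24  97 247]
389.0 ((324.91094970703125, 151.09588623046875), (7.694331645965576, 60.7171745300293), 6.009006023406982) [ 26  74 253]

2038.0 ((30.250001907348633, 189.75), (56.56854248046875, 45.961936950683594), 45.0) [ 18 113 117]
299.0 ((351.1000061035156, 156.79998779296875), (6.9296464920043945, 50.487422943115234), 8.13010311126709) [ 15 163 224]
304.5 ((313.7315979003906, 155.37625122070312), (7.500972270965576, 51.14741134643555), 5.572197437286377) [ 27  73 253]
619.0 ((241.44091796875, 172.5205078125), (7.433824062347412, 101.26261901855469), 2.6630008220672607) [ 26  72 254]
```

View pics/w12.png

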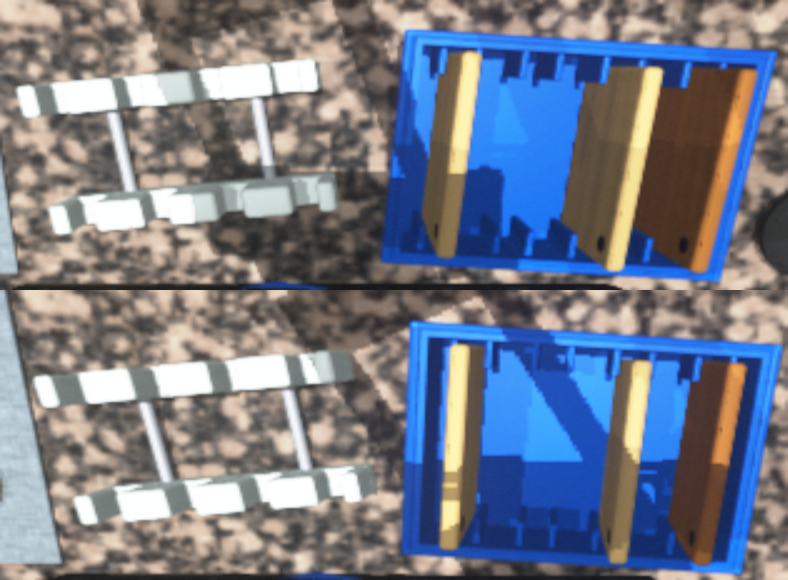

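Both views show the board top edges clearly: pale boards at tub channels 1 and 3, a brown one in channel 4. The rack teeth are white with grey sides. I'll triangulate the board ends.

Run:
```python
from h import *
c1=dict(np.load("w1.npz"));c2=dict(np.load("w2.npz"))
for n,a,b,c,d in[("1",(326.8,121.5),(319.2,222.5),(243.6,123.5),(240.4,223.5)),("2",(400.4,130),(387.6,229),(316.4,132),(307.2,230)),("3",(438,130),(421.2,229),(354.8,132.5),(341.2,231))]:
    N,e1=tri([(c1,*a),(c2,*c)]);F,e2=tri([(c1,*b),(c2,*d)])
    d=F-N;m=(F+N)/2
    print(n,"near",N.round(4),"far",F.round(4),"mid",m.round(4),"len",np.linalg.norm(d).round(4),"yaw",np.arctan2(d[1],d[0]).round(3),"err",e1.round(4),e2.round(4))
    for c,p,q in((c1,a,b),(c2,(0,0),(0,0))):
        if p[0]: print((onz(c,*p,.104)/2+onz(c,*q,.104)/2).round(4))
delta([.5,.12,.3],np.pi/2)
```

```text
1 near [0.4248 0.2755 0.0957] far [0.5503 0.269  0.1039] mid [0.4875 0.2722 0.0998] len 0.1259 yaw -0.052 err 0.0006 0.0001
[0.4872 0.2716 0.104 ]
2 near [0.4347 0.364  0.1011] far [0.556  0.3549 0.1131] mid [0.4954 0.3595 0.1071] len 0.1222 yaw -0.075 err 0.0003 0.0001
[0.4967 0.3605 0.104 ]
3 near [0.4351 0.4115 0.0969] far [0.5573 0.3986 0.1111] mid [0.4962 0.405  0.104 ] len 0.1238 yaw -0.105 err 0.0005 0.0004
[0.4968 0.4049 0.104 ]
tcp [0.4993 0.3203 0.3517] yaw_y 1.573 tilt [-0. -0. -1.] delta [-0.0003 -0.2003  0.0517] turn 0.0017980298159259167
```

```bash
python3 inch.py '[{"finger_gap":0.03, "x":-0.005, "y":-0.04, "z":0.0175}, {"finger_gap":0.03, "x":-0.005, "y":-0.04, "z":0.0175}, {"finger_gap":0.03, "x":-0.005, "y":-0.04, "z":0.0175}, {"finger_gap":0.03, "x":-0.005, "y":-0.04, "z":0.0175}, {"finger_gap":0.03}, {"finger_gap":0.03}, {"finger_gap":0.03}]' >/dev/null
cat > snap.py <<'E'
from h import *
import sys
c=cam(sys.argv[1],sys.argv[2])
np.savez(sys.argv[2]+".npz",bgr=c["bgr"],**{k:c[k] for k in("fx","fy","cx","cy","R","t")})
E
python3 snap.py wrist r1; python3 inch.py '[{"finger_gap":0.03, "y":-0.04}, {"finger_gap":0.03, "y":-0.04}, {"finger_gap":0.03}, {"finger_gap":0.03}, {"finger_gap":0.03}]' >/dev/null; python3 snap.py wrist r2
python3 - <<'E'
from h import *
C=[dict(np.load(f"r{i}.npz")) for i in(1,2)]; out=[]
for c in C:
    m=cv2.inRange(c["bgr"],(215,215,215),(255,255,255))
    u,v=proj(c,np.array([.49,.116,.046])).astype(int);print(u,v)
    h=[];x0,y0=max(u-130,0),max(v-75,0)
    out.append(cv2.resize(c["bgr"][y0:y0+145,x0:x0+260],None,fx=3,fy=2));print("crop origin",x0,y0)
cv2.imwrite("pics/r12.png",np.vstack(out)); delta([.5,.12,.3],np.pi/2)
E
```

```text
243 160
crop origin 113 85
309 160
crop origin 179 85
tcp [0.5201 0.0814 0.2819] yaw_y 1.573 tilt [ 0.  0. -1.] delta [ 0.0201  0.0387 -0.0181] turn 0.001901358993741109
```

View pics/r12.png

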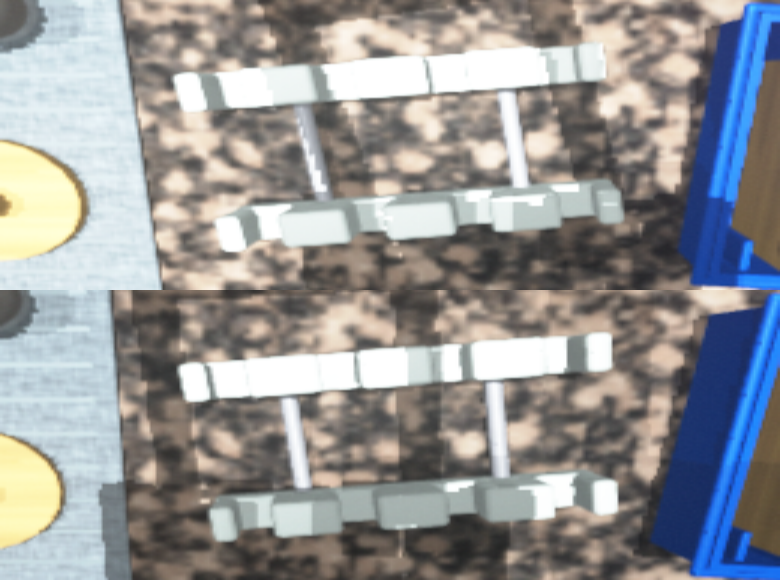

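Each view shows five teeth per rail with four slots. In view 2 the far-rail slots are at crop x≈256, 359, 464 and 570, and the near-rail slots at ≈231, 339, 454 and 565. I'll triangulate the slot mouths and fit the rack pose.

Run:
```python
from h import *
c1,c2=[dict(np.load(f"r{i}.npz")) for i in(1,2)]
f1=[(113+a/3,85+b/2) for a,b in[(264,230),(369,223),(473.5,216),(578.5,208)]]
f2=[(179+a/3,85+(b-290)/2) for a,b in[(256,519),(359,512),(464,505),(570,498)]]
n2=[(179+a/3,85+(b-290)/2) for a,b in[(231,380),(339,373),(454,363),(565,355)]]
n1=[(113+a/3,85+b/2) for a,b in[(225,90),(338,82),(449,72),(562,64)]]
F=[];N=[]
for a,b in zip(f1,f2): X,e=tri([(c1,*a),(c2,*b)]);print("far",X.round(4),onz(c1,*a,.046).round(4),onz(c2,*b,.046).round(4));F.append((onz(c1,*a,.046)+onz(c2,*b,.046))/2)
for a,b in zip(n1,n2): X,e=tri([(c1,*a),(c2,*b)]);print("near",X.round(4),onz(c1,*a,.046).round(4),onz(c2,*b,.046).round(4));N.append((onz(c1,*a,.046)+onz(c2,*b,.046))/2)
F=np.array(F);N=np.array(N)
for i in range(4): d=F[i]-N[i];print("slot mid",((F[i]+N[i])/2).round(4),"yaw",np.arctan2(d[1],d[0]).round(3),"len",np.linalg.norm(d).round(4))
P=np.vstack([F,N])[:,:2];M=np.array([(s*.043,y) for s in(1,-1) for y in(-.066,-.022,.022,.066)])
A,r=cv2.estimateAffine2D(M,P)[0],None
U,S,V=np.linalg.svd((M-M.mean(0)).T@(P-P.mean(0)));R=(U@V).T;yaw=np.arctan2(R[1,0],R[0,0]);print("rack",P.mean(0).round(4),"yaw",yaw.round(4),"scale",S.sum()/((M**2).sum()),"res",((M@R.T+P.mean(0)-P)*1e3).round(1).tolist())
```

```text
far [0.5386 0.0611 0.042 ] [0.5381 0.0621 0.046 ] [0.5372 0.0613 0.046 ]
far [0.5353 0.1041 0.0365] [0.5337 0.1054 0.046 ] [0.5328 0.1035 0.046 ]
far [0.5309 0.148  0.0361] [0.5293 0.1483 0.046 ] [0.5283 0.1463 0.046 ]
far [0.526  0.192  0.0366] [0.5243 0.1912 0.046 ] [0.5239 0.1893 0.046 ]
near [0.4543 0.0526 0.0469] [0.4543 0.0523 0.046 ] [0.4542 0.0525 0.046 ]
near [0.45   0.0948 0.0359] [0.4498 0.0965 0.046 ] [0.4502 0.0944 0.046 ]
near [0.4443 0.1393 0.0418] [0.4442 0.1396 0.046 ] [0.4446 0.1387 0.046 ]
near [0.4397 0.1837 0.0366] [0.4398 0.1831 0.046 ] [0.4401 0.1812 0.046 ]
slot mid [0.496 0.057 0.046] yaw 0.11 len 0.0839
slot mid [0.4916 0.0999 0.046 ] yaw 0.108 len 0.0837
slot mid [0.4866 0.1432 0.046 ] yaw 0.097 len 0.0848
slot mid [0.482  0.1862 0.046 ] yaw 0.096 len 0.0846Traceback (most recent call last):
  File "<stdin>", line 13, in <module>
cv2.error: OpenCV(4.12.0) /io/opencv/modules/calib3d/src/ptsetreg.cpp:1022: error: (-215:Assertion failed) count >= 0 && to.checkVector(2) == count in function 'estimateAffine2D'
```

```bash
python3 inch.py '[{"finger_gap":0.03, "x":0.008, "y":0.048}, {"finger_gap":0.03, "x":0.008, "y":0.048}, {"finger_gap":0.03, "x":0.008, "y":0.048}, {"finger_gap":0.03, "x":0.008, "y":0.048, "twist":0.067}, {"finger_gap":0.03, "z":0.04}, {"finger_gap":0.03, "z":0.04}, {"finger_gap":0.03}, {"finger_gap":0.03}]'
python3 - <<'E'
from h import *
cam("wrist","g1");delta([.4875,.2720,.091],np.pi/2-.065)
E
```

```text
t: 4.45
tool_pos: [0.4872, 0.2725, 0.2017]
orientation: [-0.103, -3.138, 0.001]
force: [0.3, -0.5, 0.8]
opening: 0.0297
gripper_force: 0.0
tcp [0.4885 0.2727 0.2035] yaw_y 1.505 tilt [ 0.001  0.001 -1.   ] delta [ 0.0011 -0.0009  0.1125] turn -0.0011927158700140161
```

View pics/g1.png

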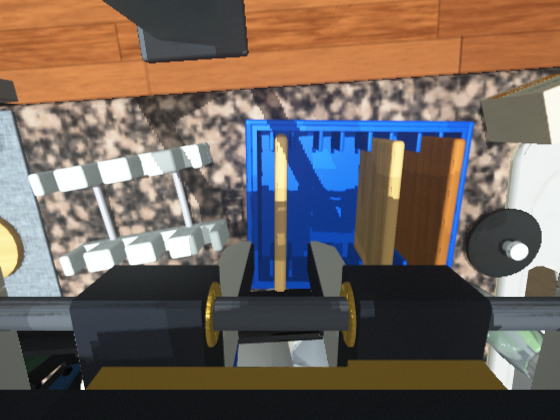

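The board edge runs down column 280, midway between the fingers and aligned with them. Descending and gripping.

```bash
python3 inch.py '[{"finger_gap":0.03, "z":0.04}, {"finger_gap":0.03, "z":0.04}, {"finger_gap":0.03, "z":0.032}, {"finger_gap":0.03}, {"finger_gap":0.0}, {"finger_gap":0.0}, {"finger_gap":0.0}, {"finger_gap":0.0}]' 40; python3 inch.py '[{"finger_gap":0.0, "z":-0.01}, {"finger_gap":0.0, "z":-0.03}, {"finger_gap":0.0, "z":-0.04}, {"finger_gap":0, "z":-0.04}, {"finger_gap":0, "z":-0.04}, {"finger_gap":0}, {"finger_gap":0}]'
```

```text
t: 5.3
tool_pos: [0.4896, 0.2725, 0.0922]
orientation: [0.105, 3.136, 0.002]
force: [-0.0, -0.7, 6.5]
opening: 0.0101
gripper_force: 40.0
t: 6.0
tool_pos: [0.4887, 0.2723, 0.2519]
orientation: [0.105, 3.137, 0.002]
force: [-0.5, -0.5, -1.7]
opening: 0.0098
gripper_force: 40.0
```

```bash
python3 inch.py '[{"finger_gap":0, "twist":-0.085}, {"finger_gap":0, "twist":-0.085}, {"finger_gap":0, "x":0.003, "y":-0.0432}, {"finger_gap":0, "x":0.003, "y":-0.0432}, {"finger_gap":0, "x":0.003, "y":-0.0432}, {"finger_gap":0, "x":0.003, "y":-0.0432}, {"finger_gap":0, "x":0.003, "y":-0.0432}, {"finger_gap":0, "z":0.04}, {"finger_gap":0, "z":0.03}, {"finger_gap":0}, {"finger_gap":0}, {"finger_gap":0}]'
python3 - <<'E'
from h import *
cam("wrist","p1");delta([.4958,.0559,.104],np.pi/2+.103)
E
```

```text
t: 7.2
tool_pos: [0.4961, 0.0559, 0.1811]
orientation: [-0.163, 3.136, -0.0]
force: [-0.0, -0.8, -1.5]
opening: 0.0099
gripper_force: 40.0
tcp [0.4964 0.0559 0.1815] yaw_y 1.675 tilt [ 0.003 -0.    -1.   ] delta [0.0008 0.0001 0.0775] turn 0.0009091045158988731
```

View pics/p1.png

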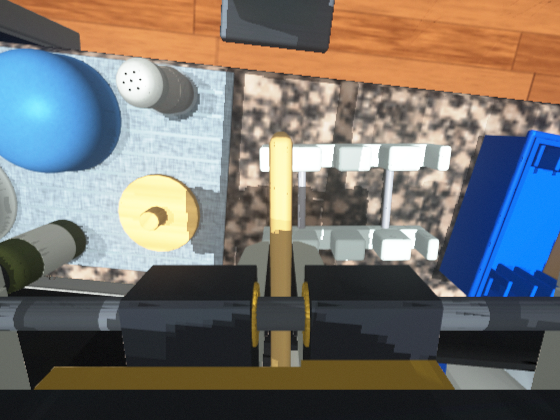

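The board at column 280 sits over the outer slot mouth (about columns 270-291) and parallel to it. Lowering.

```bash
python3 inch.py '[{"finger_gap":0, "z":0.03}, {"finger_gap":0, "z":0.02}, {"finger_gap":0, "z":0.01}, {"finger_gap":0, "z":0.008}, {"finger_gap":0, "z":0.005}, {"finger_gap":0, "z":0.003}, {"finger_gap":0}, {"finger_gap":0}]'
```

```text
t: 8.05
tool_pos: [0.4959, 0.0556, 0.1044]
orientation: [-0.162, 3.136, -0.0]
force: [1.0, 0.5, -1.3]
opening: 0.0098
gripper_force: 40.0
```

```bash
python3 inch.py '[{"finger_gap":0, "z":0.001}, {"finger_gap":0, "z":0.001}, {"finger_gap":0}, {"finger_gap":0}]'; python3 inch.py '[{"finger_gap":0.028}, {"finger_gap":0.028}, {"finger_gap":0.028}, {"finger_gap":0.028, "z":-0.03}, {"finger_gap":0.028, "z":-0.04}, {"finger_gap":0.028, "z":-0.04}, {"finger_gap":0.028, "y":0.04, "z":-0.04}, {"finger_gap":0.028, "y":0.04}, {"finger_gap":0.028, "y":0.02}, {"finger_gap":0.028}, {"finger_gap":0.028}]'
python3 - <<'E'
from h import *
cam("wrist","q1");delta([.496,.360,.092],np.pi/2-.080)
E
```

```text
t: 8.45
tool_pos: [0.4961, 0.0556, 0.1042]
orientation: [-0.162, 3.136, -0.0]
force: [-9.7, -0.1, 18.0]
opening: 0.0099
gripper_force: 40.0
t: 9.55
tool_pos: [0.4853, 0.1504, 0.2466]
orientation: [0.164, -3.137, 0.001]
force: [0.1, -0.2, -0.2]
opening: 0.0284
gripper_force: 0.0
tcp [0.4854 0.1499 0.2465] yaw_y 1.674 tilt [-0.001 -0.001 -1.   ] delta [-0.0323  0.208   0.1544] turn 0.1834230499207392
```

View pics/q1.png

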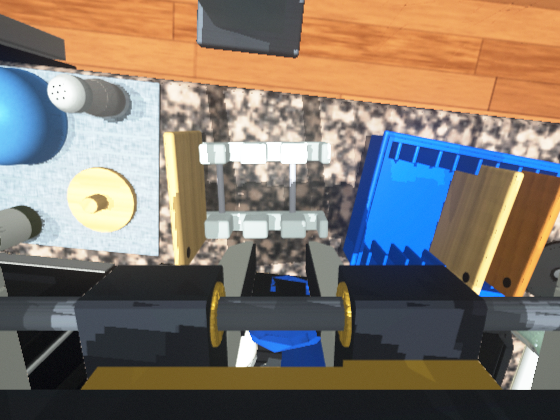

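Board 1 stands upright in the outermost slot, column 183. On to board 2.

```bash
python3 inch.py '[{"finger_gap":0.028, "twist":0.0915}, {"finger_gap":0.028, "twist":0.0915}, {"finger_gap":0.028, "x":0.0012, "y":0.042}, {"finger_gap":0.028, "x":0.0012, "y":0.042}, {"finger_gap":0.028, "x":0.0012, "y":0.042}, {"finger_gap":0.028, "x":0.0012, "y":0.042}, {"finger_gap":0.028, "x":0.0012, "y":0.042}, {"finger_gap":0.028, "z":0.045}, {"finger_gap":0.028}, {"finger_gap":0.028}]' >/dev/null
cat > strip.py <<'E'
from h import *
import sys
c=cam("wrist");h=cv2.cvtColor(c["bgr"],cv2.COLOR_BGR2HSV)
m=cv2.inRange(h,(8,60,int(sys.argv[1])),(30,255,255))
for r in range(120,250,12):
    x=np.flatnonzero(m[r,225:335])+225; 
    if len(x): print(r,x.min(),x.max(),len(x))
E
python3 strip.py 190
python3 - <<'E'
from h import *
delta([.496,.360,.092],np.pi/2-.080)
E
```

```text
180 277 286 10
192 278 288 11
tcp [0.4967 0.3588 0.2025] yaw_y 1.489 tilt [-0.001 -0.001 -1.   ] delta [0.0007 0.0012 0.1105] turn -0.001428314543455711
```

```bash
python3 inch.py '[{"finger_gap":0.028, "y":0.0012, "z":0.04}, {"finger_gap":0.028, "z":0.04}, {"finger_gap":0.028, "z":0.03}, {"finger_gap":0.028}, {"finger_gap":0.0}, {"finger_gap":0.0}, {"finger_gap":0.0}, {"finger_gap":0.0}]' 40; python3 inch.py '[{"finger_gap":0.0, "z":-0.01}, {"finger_gap":0.0, "z":-0.03}, {"finger_gap":0.0, "z":-0.04}, {"finger_gap":0, "z":-0.04}, {"finger_gap":0, "z":-0.04}, {"finger_gap":0, "twist":-0.0915}, {"finger_gap":0, "twist":-0.0915}, {"finger_gap":0}]'
python3 - <<'E'
from h import *
delta([.4913,.0997,.26],np.pi/2+.103)
delta([.4867,.1435,.26],np.pi/2+.103)
E
```

```text
t: 11.45
tool_pos: [0.4983, 0.3623, 0.0953]
orientation: [0.125, 3.135, 0.004]
force: [-0.3, -0.8, 6.9]
opening: 0.0096
gripper_force: 40.0
t: 12.25
tool_pos: [0.4965, 0.3616, 0.2536]
orientation: [-0.164, 3.136, 0.001]
force: [0.2, 0.1, -0.8]
opening: 0.01
gripper_force: 40.0
tcp [0.4965 0.3616 0.2536] yaw_y 1.676 tilt [ 0.001  0.001 -1.   ] delta [ 0.0326 -0.2599 -0.0066] turn 0.0018142794276472252
tcp [0.4965 0.3616 0.2536] yaw_y 1.676 tilt [ 0.001  0.001 -1.   ] delta [ 0.0326 -0.2159 -0.0066] turn 0.0018142794276472252
```

```bash
python3 inch.py '[{"finger_gap":0, "x":0.0065, "y":-0.0432}, {"finger_gap":0, "x":0.0065, "y":-0.0432}, {"finger_gap":0, "x":0.0065, "y":-0.0432}, {"finger_gap":0, "x":0.0065, "y":-0.0432}, {"finger_gap":0, "x":0.0065, "y":-0.0432}, {"finger_gap":0, "z":0.04}, {"finger_gap":0, "z":0.03}, {"finger_gap":0}, {"finger_gap":0}, {"finger_gap":0}]'
python3 - <<'E'
from h import *
c=cam("wrist","p2");cv2.imwrite("pics/p2c.png",cv2.resize(c["bgr"][120:290,180:400],None,fx=3,fy=3));delta([.4867,.1435,.106],np.pi/2+.103)
E
```

```text
t: 13.25
tool_pos: [0.4874, 0.1438, 0.1843]
orientation: [-0.161, 3.135, 0.001]
force: [0.7, -0.0, -0.6]
opening: 0.0094
gripper_force: 40.0
tcp [0.4876 0.1438 0.1844] yaw_y 1.674 tilt [ 0.003  0.001 -1.   ] delta [ 0.0012 -0.0003  0.0784] turn 0.00020830046719888529
```

View pics/p2c.png

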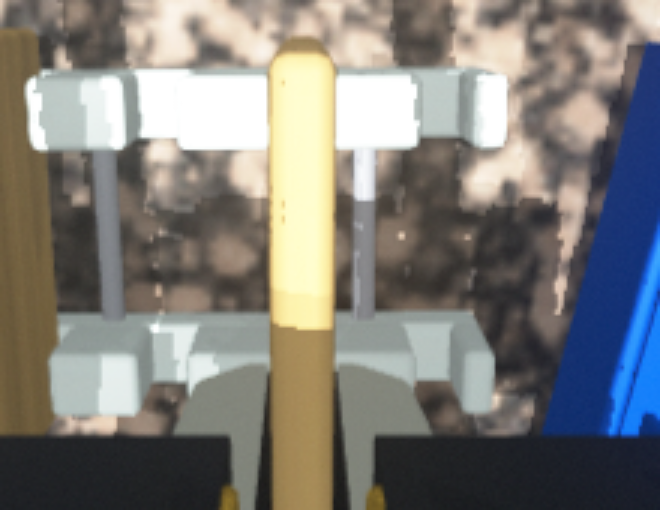

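Board 2 at crop x≈302 over the slot centred at ≈299, parallel to it; within 1 mm. Lowering.

```bash
python3 inch.py '[{"finger_gap":0, "y":-0.0005, "z":0.03}, {"finger_gap":0, "z":0.02}, {"finger_gap":0, "z":0.01}, {"finger_gap":0, "z":0.008}, {"finger_gap":0, "z":0.005}, {"finger_gap":0, "z":0.003}, {"finger_gap":0}, {"finger_gap":0}]'
```

```text
t: 14.1
tool_pos: [0.4872, 0.143, 0.1073]
orientation: [-0.162, 3.136, 0.0]
force: [-2.6, -0.9, 5.5]
opening: 0.0096
gripper_force: 40.0
```

```bash
python3 inch.py '[{"finger_gap":0, "z":0.001}, {"finger_gap":0}, {"finger_gap":0.028}, {"finger_gap":0.028}, {"finger_gap":0.028}, {"finger_gap":0.028, "z":-0.03}, {"finger_gap":0.028, "z":-0.04}, {"finger_gap":0.028, "z":-0.04}, {"finger_gap":0.028, "z":-0.03, "twist":0.0915}, {"finger_gap":0.028, "twist":0.0915}, {"finger_gap":0.028}, {"finger_gap":0.028}]'
python3 - <<'E'
from h import *
delta([.4965,.405,.2],np.pi/2-.085)
E
```

```text
t: 15.3
tool_pos: [0.4859, 0.1426, 0.2441]
orientation: [-0.121, -3.138, 0.001]
force: [-0.1, -0.3, -1.7]
opening: 0.0282
gripper_force: 0.0
tcp [0.4859 0.1426 0.2441] yaw_y 1.494 tilt [-0.001 -0.    -1.   ] delta [0.0096 0.2624 0.044 ] turn 0.007821843220531255
```

```bash
python3 inch.py '[{"finger_gap":0.028, "x":0.0016, "y":0.0437, "twist":0.008}, {"finger_gap":0.028, "x":0.0016, "y":0.0437}, {"finger_gap":0.028, "x":0.0016, "y":0.0437}, {"finger_gap":0.028, "x":0.0016, "y":0.0437}, {"finger_gap":0.028, "x":0.0016, "y":0.0437}, {"finger_gap":0.028, "x":0.0016, "y":0.0437}, {"finger_gap":0.028, "z":0.044}, {"finger_gap":0.028}, {"finger_gap":0.028}, {"finger_gap":0.028}]' >/dev/null
python3 strip.py 180
python3 - <<'E'
from h import *
delta([.4965,.405,.095],np.pi/2-.085)
E
```

```text
180 276 277 2
192 277 285 9
tcp [0.5003 0.4043 0.2029] yaw_y 1.482 tilt [ 0.002  0.001 -1.   ] delta [0.004  0.0002 0.1079] turn -0.003407084518443515
```

```bash
python3 inch.py '[{"finger_gap":0.028, "x":0.003, "y":0.0003, "z":0.04}, {"finger_gap":0.028, "z":0.04}, {"finger_gap":0.028, "z":0.028}, {"finger_gap":0.028}, {"finger_gap":0.0}, {"finger_gap":0.0}, {"finger_gap":0.0}, {"finger_gap":0.0}]' 40; python3 inch.py '[{"finger_gap":0.0, "z":-0.01}, {"finger_gap":0.0, "z":-0.03}, {"finger_gap":0.0, "z":-0.04}, {"finger_gap":0, "z":-0.04}, {"finger_gap":0, "z":-0.04}, {"finger_gap":0, "twist":-0.094}, {"finger_gap":0, "twist":-0.094}, {"finger_gap":0}, {"finger_gap":0}]'
python3 - <<'E'
from h import *
delta([.4822,.1873,.26],np.pi/2+.103)
E
```

```text
t: 17.15
tool_pos: [0.4983, 0.4063, 0.0963]
orientation: [0.138, 3.134, 0.004]
force: [0.1, -0.7, 7.4]
opening: 0.0097
gripper_force: 40.0
t: 18.05
tool_pos: [0.4963, 0.4053, 0.2533]
orientation: [0.153, -3.138, -0.0]
force: [0.3, 0.2, -0.6]
opening: 0.0096
gripper_force: 40.0
tcp [0.4963 0.4053 0.2533] yaw_y 1.668 tilt [-0.  0. -1.] delta [ 0.0353 -0.2156 -0.0067] turn -0.005461836907201256
```

```bash
python3 inch.py '[{"finger_gap":0, "x":0.007, "y":-0.0432, "twist":-0.005}, {"finger_gap":0, "x":0.007, "y":-0.0432}, {"finger_gap":0, "x":0.007, "y":-0.0432}, {"finger_gap":0, "x":0.007, "y":-0.0432}, {"finger_gap":0, "x":0.007, "y":-0.0432}, {"finger_gap":0, "z":0.04}, {"finger_gap":0, "z":0.03}, {"finger_gap":0}, {"finger_gap":0}, {"finger_gap":0}]'
python3 - <<'E'
from h import *
c=cam("wrist","p3");cv2.imwrite("pics/p3c.png",cv2.resize(c["bgr"][110:290,160:380],None,fx=3,fy=3));delta([.4822,.1873,.108],np.pi/2+.103)
E
```

```text
t: 19.05
tool_pos: [0.4852, 0.1875, 0.1852]
orientation: [-0.165, 3.135, 0.001]
force: [0.3, 0.4, -0.8]
opening: 0.0096
gripper_force: 40.0
tcp [0.4854 0.1876 0.1853] yaw_y 1.676 tilt [ 0.003  0.001 -1.   ] delta [0.0034 0.     0.0773] turn 0.0022891029120899464
```

View pics/p3c.png

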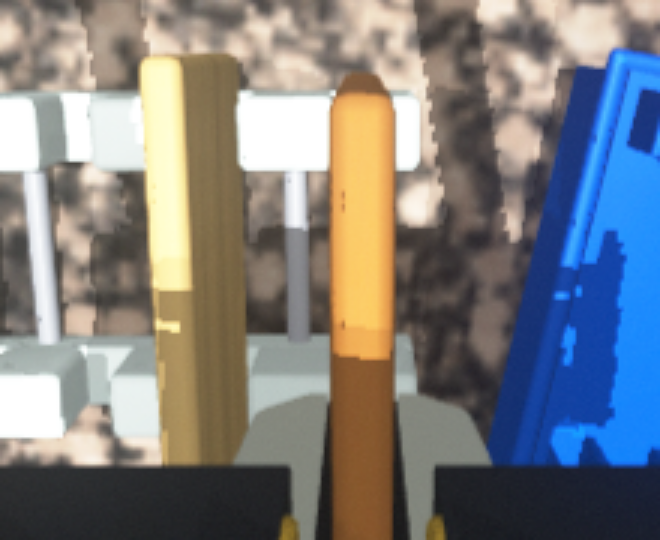

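Board 3 at crop x≈362 against an expected slot centre of ≈360 (outer tooth ends at 420), parallel. Lowering.

```bash
python3 inch.py '[{"finger_gap":0, "x":0.003, "y":-0.0004, "z":0.03}, {"finger_gap":0, "z":0.02}, {"finger_gap":0, "z":0.01}, {"finger_gap":0, "z":0.008}, {"finger_gap":0, "z":0.005}, {"finger_gap":0, "z":0.003}, {"finger_gap":0}, {"finger_gap":0}]'
```

```text
t: 19.9
tool_pos: [0.482, 0.1864, 0.1082]
orientation: [-0.165, 3.135, 0.001]
force: [-2.5, 0.2, 4.2]
opening: 0.0099
gripper_force: 40.0
```

```bash
python3 inch.py '[{"finger_gap":0, "z":0.001}, {"finger_gap":0}, {"finger_gap":0.028}, {"finger_gap":0.028}, {"finger_gap":0.028}, {"finger_gap":0.028, "z":-0.03}, {"finger_gap":0.028, "z":-0.045}, {"finger_gap":0.028, "z":-0.045}, {"finger_gap":0.028, "z":-0.045, "twist":0.105}, {"finger_gap":0.028, "z":-0.045}, {"finger_gap":0.028, "z":-0.045}, {"finger_gap":0.06, "x":-0.0035, "y":-0.0425}, {"finger_gap":0.06, "x":-0.0035, "y":-0.0425}, {"finger_gap":0.06, "x":-0.0035, "y":-0.0425}, {"finger_gap":0.06, "x":-0.0035, "y":-0.0425}, {"finger_gap":0.06, "x":-0.0035, "y":-0.0425}, {"finger_gap":0.06, "x":-0.0035, "y":-0.0425}, {"finger_gap":0.06, "x":-0.0035, "y":-0.0425}, {"finger_gap":0.06, "x":-0.0035, "y":-0.0425}]' >/dev/null
python3 inch.py '[{"finger_gap":0.06}, {"finger_gap":0.06}, {"finger_gap":0.06}]'; python3 snap.py wrist m1; python3 inch.py '[{"finger_gap":0.06, "y":-0.04}, {"finger_gap":0.06, "y":-0.04}, {"finger_gap":0.06, "y":-0.04}, {"finger_gap":0.06}, {"finger_gap":0.06}, {"finger_gap":0.06}]'; python3 snap.py wrist m2
python3 - <<'E'
import cv2,numpy as np
a,b=cv2.imread("pics/m1.png"),cv2.imread("pics/m2.png");cv2.imwrite("pics/m12.png",np.vstack([cv2.resize(a[40:290],None,fx=1.2,fy=1.2),cv2.resize(b[40:290],None,fx=1.2,fy=1.2)]))
E
```

```text
t: 22.1
tool_pos: [0.5093, -0.153, 0.3608]
orientation: [0.001, -3.141, -0.001]
force: [0.4, 0.1, -0.5]
opening: 0.0603
gripper_force: 0.0
t: 22.75
tool_pos: [0.5097, -0.2723, 0.3613]
orientation: [-0.003, 3.141, 0.0]
force: [-0.5, -0.0, -1.2]
opening: 0.0599
gripper_force: 0.0
```

View pics/m12.png

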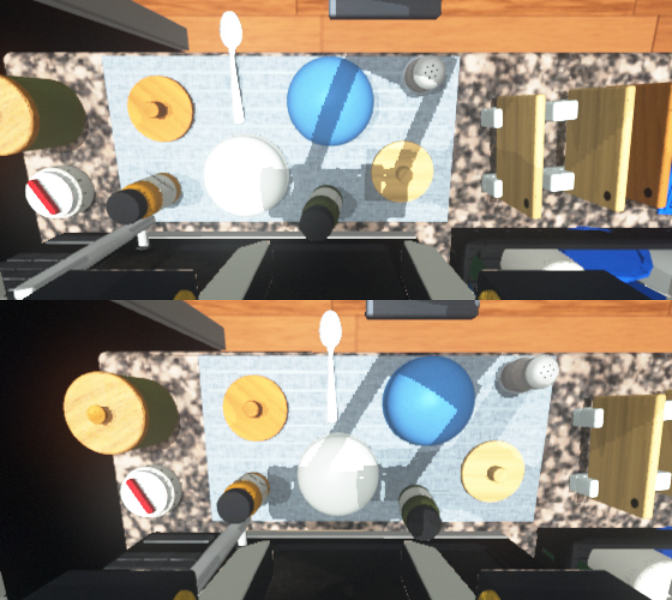

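Both boards views show all three boards standing in the rack. In m1 the pale lid is at crop (403,172), the dark lid at (160,108), the blue bowl at (331,101) and the white bowl at (246,175). The spice jars stand on the microwave side. Measuring now.

```bash
cat > mat.py <<'E'
from h import *
def blob(c,lo,hi,near,fill=7):
    h=cv2.cvtColor(c["bgr"],cv2.COLOR_BGR2HSV);m=cv2.inRange(h,lo,hi);m[255:]=0
    m=cv2.morphologyEx(m,cv2.MORPH_OPEN,np.ones((3,3)));m=cv2.morphologyEx(m,cv2.MORPH_CLOSE,np.ones((fill,fill)))
    ks=[k for k in cv2.findContours(m,0,2)[0] if cv2.contourArea(k)>400]
    k=min(ks,key=lambda k:np.hypot(*(np.array(cv2.minEnclosingCircle(k)[0])-near)));k=cv2.convexHull(k)
    return cv2.fitEllipse(k),cv2.minEnclosingCircle(k)
def axis(c1,p1,c2,p2):
    L=[]
    for c,p in((c1,p1),(c2,p2)):
        o,d=ray(c,*p);L.append((o[:2],d[:2]/np.linalg.norm(d[:2])))
    A=np.stack([L[0][1],-L[1][1]],1);s=np.linalg.solve(A,L[1][0]-L[0][0]);return L[0][0]+s[0]*L[0][1]
E
python3 - <<'E'
from mat import *
C=[dict(np.load(f"m{i}.npz")) for i in(1,2)]
cr=lambda x,y:(x/1.2,40+y/1.2)
for n,lo,hi,pts,z in[("lida",(12,60,90),(30,255,255),[cr(403,172),cr(493,171)],.014),("lidb",(8,60,90),(30,255,255),[cr(160,108),cr(255,108)],.014),("blue",(95,110,60),(120,255,255),[cr(331,101),cr(429,101)],.02),("white",(0,0,120),(180,25,255),[cr(246,175),cr(338,175)],.02)]:
    E=[blob(c,lo,hi,p) for c,p in zip(C,pts)]
    for c,(e,m) in zip(C,E): print(n,np.round(e[0],1),np.round(e[1],1),"onz",onz(c,*e[0],z).round(4),"r",round(m[1],1))
    print("   axis",axis(C[0],E[0][0][0],C[1],E[1][0][0]).round(4),"tri",tri([(C[0],*E[0][0][0]),(C[1],*E[1][0][0])])[0].round(4))
for n,a,b in[("knob a",cr(403,173),cr(494,174)),("knob b",cr(157,109),cr(252,108.5)),("spice_a cap",cr(318,222),cr(425,222)),("spice_b cap",cr(126,206),cr(235,201)),("salt",cr(430,73),cr(541,71))]: print(n,tri([(C[0],*a),(C[1],*b)])[0].round(4))
for p in[(100,233),(260,233),(380,233),(430,233),(460,228),(520,228)]: print("edge",p,onz(C[0],*cr(*p),0).round(3))
for c in C: print("cam",(-np.array(c["R"]).T@c["t"]).round(3))
E
```

```text
lida [334.5 182.6] [49.9 52. ] onz [ 0.5243 -0.0683  0.014 ] r 26.1
lida [409.6 182.6] [49.3 52.8] onz [ 0.5246 -0.0697  0.014 ] r 26.6
   axis [ 0.5258 -0.0668] tri [ 0.5255 -0.0673  0.0081]
lidb [133.4 130.1] [52.  58.3] onz [ 0.4446 -0.3745  0.014 ] r 29.2
lidb [212.3 129.6] [53.1 56.2] onz [ 0.4446 -0.3753  0.014 ] r 28.1
   axis [ 0.4447 -0.378 ] tri [ 0.4446 -0.376   0.0105]
blue [274.8 123.8] [71.5 73.8] onz [ 0.4353 -0.1616  0.02  ] r 36.9
blue [356.7 123.5] [72.8 78.1] onz [ 0.4352 -0.1599  0.02  ] r 39.1
   axis [ 0.4353 -0.1616] tri [ 0.4353 -0.1615  0.0269]
white [154.4 166.9] [223.7 256.3] onz [ 0.499 -0.346  0.02 ] r 130.6
white [237.9 142.9] [187.3 209.1] onz [ 0.4638 -0.3365  0.02  ] r 103.1
   axis [ 0.6287 -0.7592] tri [ 0.4755 -0.3236  0.0868]
knob a [ 0.5276 -0.0661  0.0141]
knob b [ 0.4457 -0.3791  0.0126]
spice_a cap [ 0.5667 -0.1738  0.1013]
spice_b cap [ 0.5449 -0.3834  0.1038]
salt [ 0.4061 -0.0525  0.0731]
edge (100, 233) [ 0.615 -0.485  0.   ]
edge (260, 233) [ 0.615 -0.261  0.   ]
edge (380, 233) [ 0.615 -0.092  0.   ]
edge (430, 233) [ 0.615 -0.022  0.   ]
edge (460, 228) [0.607 0.02  0.   ]
edge (520, 228) [0.607 0.104 0.   ]
cam [ 0.439 -0.153  0.505]
cam [ 0.439 -0.273  0.505]
```

```bash
python3 - <<'E'
from mat import *
C=[dict(np.load(f"m{i}.npz")) for i in(1,2)]
for c,ps in zip(C,[[(185,175),(215,175),(230,190),(240,205),(260,190),(180,215)],[(282,185),(260,180),(300,190),(305,205),(330,185),(230,200)]]):
    for p in ps: print(p,c["bgr"][p[1],p[0]],end=" ")
    print()
    f=c["bgr"].astype(int);m=((f[...,0]-f[...,2]<14)&(f.min(2)>70)).astype(np.uint8)*255
    u,v=proj(c,np.array([.525,-.267,.03]));M=np.zeros_like(m);cv2.circle(M,(int(u),int(v)),50,255,-1);m&=M
    m=cv2.morphologyEx(m,cv2.MORPH_OPEN,np.ones((5,5)));k=max(cv2.findContours(m,0,2)[0],key=cv2.contourArea);print(u,v,cv2.boundingRect(k),cv2.contourArea(k),cv2.fitEllipse(cv2.convexHull(k)))
    c["e"]=cv2.fitEllipse(cv2.convexHull(k))[0]
    cv2.imwrite("pics/wm%d.png"%int(u),m)
print(axis(C[0],C[0]["e"],C[1],C[1]["e"]),onz(C[0],*C[0]["e"],.02),onz(C[1],*C[1]["e"],.02))
E
python3 inch.py '[{"finger_gap":0.06, "x":0.013, "y":-0.0206, "z":0.02}, {"finger_gap":0.06, "x":0.013, "y":-0.0206, "z":0.02}, {"finger_gap":0.06, "x":0.013, "y":-0.0206, "z":0.02}, {"finger_gap":0.06, "x":0.013, "y":-0.0206, "z":0.02}, {"finger_gap":0.06, "x":0.013, "y":-0.0206, "z":0.02}, {"finger_gap":0.05, "z":0.04}, {"finger_gap":0.05, "z":0.02}, {"finger_gap":0.05}, {"finger_gap":0.05}, {"finger_gap":0.05}]'; python3 snap.py wrist l1; python3 inch.py '[{"finger_gap":0.05, "z":-0.05}, {"finger_gap":0.05, "x":-0.04}, {"finger_gap":0.05}, {"finger_gap":0.05}, {"finger_gap":0.05}]'; python3 snap.py wrist l2
python3 - <<'E'
import cv2,numpy as np
a,b=cv2.imread("pics/l1.png"),cv2.imread("pics/l2.png");cv2.imwrite("pics/l12.png",np.vstack([a[110:400],b[100:390]]))
E
```

```text
(185, 175) [255 255 255] (215, 175) [255 255 255] (230, 190) [229 231 227] (240, 205) [166 159 144] (260, 190) [161 152 136] (180, 215) [243 237 226] 
205.60410458436613 184.81108926210558 (169, 151, 72, 70) 3847.0 ((204.1890106201172, 185.2325897216797), (69.99483489990234, 72.16683959960938), 100.33737182617188)
(282, 185) [250 251 249] (260, 180) [244 246 243] (300, 190) [210 215 207] (305, 205) [189 193 186] (330, 185) [129 121 110] (230, 200) [125 120 109] 
284.08086230156596 184.42538480456074 (248, 151, 68, 69) 3638.0 ((281.1103210449219, 184.67291259765625), (68.23932647705078, 69.6062240600586), 170.86436462402344)
[ 0.52737902 -0.27148888] [ 0.52748331 -0.27162751  0.02      ] [ 0.52720835 -0.27149146  0.02      ]
t: 23.8
tool_pos: [0.4455, -0.377, 0.2034]
orientation: [-0.002, 3.139, -0.004]
force: [-0.3, -0.2, 0.1]
opening: 0.0495
gripper_force: 0.0
t: 24.35
tool_pos: [0.4841, -0.3768, 0.2513]
orientation: [0.001, -3.141, 0.0]
force: [0.2, 0.2, 0.2]
opening: 0.0499
gripper_force: 0.0
```

View pics/l12.png

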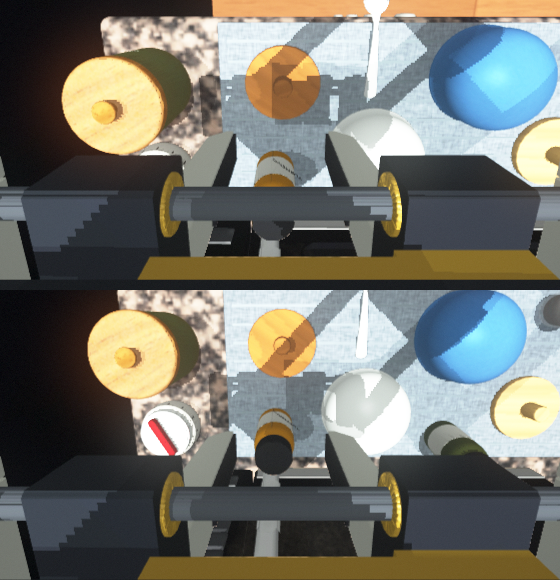

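The dark lid is at row ≈192 (knob (283,196)) in l1 and row ≈153 (knob (284,155)) in l2, clear of the spice jar behind it. Triangulating.

Run:
```python
from mat import *
c1,c2=[dict(np.load(f"l{i}.npz")) for i in(1,2)]
print("knob",tri([(c1,283,196),(c2,284,155)])[0].round(4))
for c,p in((c1,(283,192)),(c2,(282,153))):
    e=blob(c,(8,60,90),(30,255,255),p)[0]; print(np.round(e[0],1),np.round(e[1],1),onz(c,*e[0],.014).round(4)); c["e"]=e[0]
print("disc tri",tri([(c1,*c1["e"]),(c2,*c2["e"])])[0].round(4), "knob onz .036",onz(c1,283,196,.036).round(4))
for p in [(.4446,-.375,.038)]:
    print(proj(c1,np.array(p)),proj(c2,np.array(p)))
delta([.4446,-.375,.040],np.pi/2)
```

```text
knob [ 0.4457 -0.3741  0.0258]
[282.3 192. ] [74.3 75. ] [ 0.4439 -0.3759  0.014 ]
[281.6 152.9] [68.  68.9] [ 0.4443 -0.3758  0.014 ]
disc tri [ 0.4445 -0.3758  0.0107] knob onz .036 [ 0.4434 -0.3752  0.036 ]
[283.20158311 197.65074096] [282.39647391 154.97982611]
tcp [ 0.4838 -0.3768  0.2512] yaw_y 1.571 tilt [-0. -0. -1.] delta [0.0392 0.0018 0.2112] turn 0.00014098780405280564
```

```bash
python3 inch.py '[{"finger_gap":0.05, "x":0.039, "y":0.0013}, {"finger_gap":0.05, "z":0.045}, {"finger_gap":0.05, "z":0.045}, {"finger_gap":0.05, "z":0.045}, {"finger_gap":0.05, "z":0.04}, {"finger_gap":0.05, "z":0.025}, {"finger_gap":0.05, "z":0.01}, {"finger_gap":0.05}, {"finger_gap":0.05}]'; python3 inch.py '[{"finger_gap":0.0}, {"finger_gap":0.0}, {"finger_gap":0.0}, {"finger_gap":0.0}, {"finger_gap":0.0}]' 25
```

```text
t: 25.3
tool_pos: [0.4459, -0.3764, 0.0427]
orientation: [0.0, 3.14, -0.003]
force: [0.2, -0.2, 0.1]
opening: 0.0499
gripper_force: 0.0
t: 25.8
tool_pos: [0.4455, -0.3757, 0.0415]
orientation: [-0.0, 3.141, -0.001]
force: [-1.1, 0.7, 3.0]
opening: 0.0188
gripper_force: 25.0
```

```bash
python3 inch.py '[{"finger_gap":0.0, "z":-0.01}, {"finger_gap":0, "z":-0.03}, {"finger_gap":0, "z":-0.045}, {"finger_gap":0, "z":-0.045}, {"finger_gap":0, "z":-0.045}, {"finger_gap":0, "z":-0.035}, {"finger_gap":0, "x":-0.03, "y":0.03}, {"finger_gap":0, "x":-0.03, "y":0.03}, {"finger_gap":0}, {"finger_gap":0}, {"finger_gap":0}]'; python3 snap.py wrist v1
cat > white.py <<'E'
from mat import *
import sys
def white(c,guess=(.5273,-.2715,.03),r=70):
    f=c["bgr"].astype(int);m=((f[...,0]-f[...,2]<14)&(f.min(2)>70)).astype(np.uint8)*255
    u,v=proj(c,np.array(guess));M=np.zeros_like(m);cv2.circle(M,(int(u),int(v)),r,255,-1);m&=M
    m=cv2.morphologyEx(m,cv2.MORPH_OPEN,np.ones((5,5)));k=max(cv2.findContours(m,0,2)[0],key=cv2.contourArea)
    return cv2.fitEllipse(cv2.convexHull(k)),(u,v),cv2.boundingRect(k)
if __name__=="__main__":
    c=dict(np.load(sys.argv[1]));e,g,b=white(c);print(e,g,b,onz(c,*e[0],.02).round(4));delta([.5283,-.2715,.2],np.pi/2)
E
python3 white.py v1.npz
```

```text
t: 26.9
tool_pos: [0.5047, -0.316, 0.2509]
orientation: [-0.0, -3.141, 0.0]
force: [0.0, 0.6, -0.3]
opening: 0.0192
gripper_force: 25.0
((315.33843994140625, 201.68507385253906), (80.48868560791016, 93.6559829711914), 104.82019805908203) (np.float64(318.08187313957285), np.float64(207.2547486911589)) (269, 161, 93, 72) [ 0.5229 -0.2738  0.02  ]
tcp [ 0.5045 -0.3162  0.251 ] yaw_y 1.57 tilt [-0.001 -0.    -1.   ] delta [-0.0238  0.0447  0.0509] turn -0.0006486617454593002
```

View pics/v1.png

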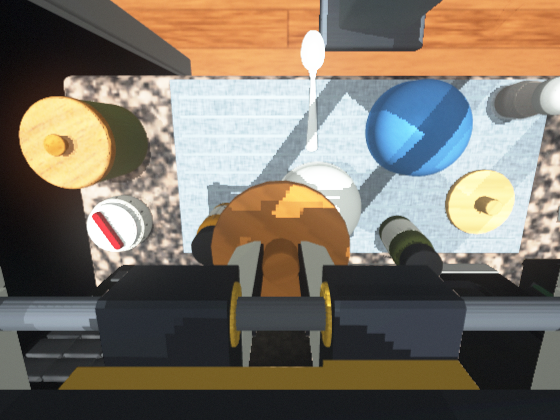

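The lid is held level below the fingers. The white bowl's visible arc, centred near (319,206), matches its predicted position (318,207), so it hasn't moved. Carrying the lid over.

```bash
python3 inch.py '[{"finger_gap":0, "x":-0.024, "y":0.0447}, {"finger_gap":0, "z":0.04}, {"finger_gap":0, "z":0.04}, {"finger_gap":0, "z":0.04}, {"finger_gap":0, "z":0.02}, {"finger_gap":0}, {"finger_gap":0}, {"finger_gap":0}]'
python3 - <<'E'
from h import *
delta([.5285,-.2715,.0955],np.pi/2)
E
```

```text
t: 27.75
tool_pos: [0.5299, -0.2728, 0.1134]
orientation: [0.001, 3.139, -0.003]
force: [0.4, -0.9, -0.2]
opening: 0.019
gripper_force: 25.0
tcp [ 0.5299 -0.2728  0.1134] yaw_y 1.57 tilt [ 0.003 -0.002 -1.   ] delta [0.0015 0.0013 0.0179] turn -0.000628218133198466
```

```bash
python3 inch.py '[{"finger_gap":0, "x":0.0015, "y":0.0013, "z":0.01}, {"finger_gap":0, "z":0.004}, {"finger_gap":0, "z":0.002}, {"finger_gap":0}, {"finger_gap":0}]'; python3 inch.py '[{"finger_gap":0, "z":0.0015}, {"finger_gap":0}, {"finger_gap":0}]'
```

```text
t: 28.25
tool_pos: [0.5275, -0.2701, 0.0952]
orientation: [-0.001, 3.141, -0.0]
force: [-0.8, 0.8, 1.1]
opening: 0.0194
gripper_force: 25.0
t: 28.55
tool_pos: [0.5278, -0.2702, 0.095]
orientation: [-0.001, 3.141, -0.001]
force: [-5.3, 3.1, 10.5]
opening: 0.0194
gripper_force: 25.0
```

```bash
python3 inch.py '[{"finger_gap":0, "z":-0.0012}, {"finger_gap":0}, {"finger_gap":0}]'; python3 inch.py '[{"finger_gap":0.022}, {"finger_gap":0.024}, {"finger_gap":0.027}, {"finger_gap":0.032}, {"finger_gap":0.04}, {"finger_gap":0.04}, {"finger_gap":0.04, "z":-0.01}, {"finger_gap":0.04, "z":-0.03}, {"finger_gap":0.04, "z":-0.04}, {"finger_gap":0.04, "z":-0.04}, {"finger_gap":0.04, "z":-0.04}, {"finger_gap":0.04}, {"finger_gap":0.04}]'; python3 snap.py wrist z1
python3 - <<'E'
from mat import *
c=dict(np.load("z1.npz"));g=proj(c,np.array([.5273,-.2715,.068]));print("expect",g)
try:
    e=blob(c,(8,60,80),(30,255,255),g)[0];print(e,onz(c,*e[0],.068))
except Exception as x: print(x)
delta([.5,-.2,.36],np.pi/2)
E
```

```text
t: 28.85
tool_pos: [0.5278, -0.2703, 0.0951]
orientation: [-0.0, 3.141, -0.0]
force: [-0.3, 0.9, 4.9]
opening: 0.0196
gripper_force: 25.0
t: 30.15
tool_pos: [0.5282, -0.2706, 0.257]
orientation: [-0.0, 3.138, -0.003]
force: [-0.5, 0.3, -0.4]
opening: 0.0401
gripper_force: 0.0
expect [280.30914266 192.70498465]
((281.37042236328125, 190.92457580566406), (74.4885482788086, 75.0049057006836), 62.704994201660156) [ 0.52535158 -0.2703627   0.068     ]
tcp [ 0.5274 -0.2702  0.2549] yaw_y 1.571 tilt [ 0. -0. -1.] delta [ 0.0273  0.0701 -0.1051] turn 0.00020367899768380937
```

```bash
python3 inch.py '[{"finger_gap":0.05, "y":0.05, "z":-0.01}, {"finger_gap":0.05, "y":0.05}, {"finger_gap":0.05, "y":0.05}, {"finger_gap":0.05, "y":0.05}, {"finger_gap":0.05}, {"finger_gap":0.05}, {"finger_gap":0.05}]'; python3 snap.py wrist a1;  python3 inch.py '[{"finger_gap":0.05, "x":0.04, "z":-0.04, "twist":0.128}, {"finger_gap":0.05, "twist":0.128}, {"finger_gap":0.05, "twist":0.128}, {"finger_gap":0.05}, {"finger_gap":0.05}, {"finger_gap":0.05}]'; python3 snap.py wrist a2
python3 - <<'E'
from mat import *
C=[dict(np.load(f"a{i}.npz")) for i in(1,2)]
for c in C:
    for n,X,lo,hi,z in(("lid",[.5248,-.0685,.014],(12,60,80),(30,255,255),.014),("blue",[.4353,-.1615,.02],(95,110,60),(120,255,255),.02)):
        g=proj(c,np.array(X));e=blob(c,lo,hi,g)[0];c[n]=e[0];print(n,g.round(1),np.round(e[0],1),np.round(e[1],1),onz(c,*e[0],z).round(4))
    # knob: brightness edges inside disc
    g=cv2.cvtColor(c["bgr"],cv2.COLOR_BGR2GRAY);u,v=proj(c,np.array([.5248,-.0685,.038])).astype(int)
    k=cv2.HoughCircles(cv2.medianBlur(g,3)[v-25:v+25,u-25:u+25].copy(),cv2.HOUGH_GRADIENT,1,10,param1=60,param2=8,minRadius=5,maxRadius=13);print("knob exp",u,v,None if k is None else (k[0][:2]+[u-25,v-25,0]).round(1).tolist())
print(tri([(C[0],*C[0]["lid"]),(C[1],*C[1]["lid"])])[0],axis(C[0],C[0]["blue"],C[1],C[1]["blue"]))
for c in C: print((-np.array(c["R"]).T@c["t"]).round(3))
delta([.5248,-.0685,.042],np.deg2rad(68))
E
```

```text
t: 30.9
tool_pos: [0.5269, -0.0718, 0.2633]
orientation: [-0.0, -3.14, 0.0]
force: [1.3, -0.8, -0.3]
opening: 0.05
gripper_force: 0.0
t: 31.55
tool_pos: [0.4919, -0.0717, 0.2994]
orientation: [-0.596, -3.084, 0.0]
force: [0.3, -0.0, 0.3]
opening: 0.0501
gripper_force: 0.0
lid [283.3 182.9] [282.7 186. ] [54.8 65.5] [ 0.5287 -0.0692  0.014 ]
blue [203.9 108. ] [201.8 107. ] [ 92.9 101.3] [ 0.4342 -0.1639  0.02  ]
knob exp 283 186 [[284.5, 186.5, 9.6], [269.5, 177.5, 12.4]]
lid [291.5 200.4] [292.4 199.8] [56.4 58.1] [ 0.5245 -0.067   0.014 ]
blue [202.4 166.1] [201.7 166.5] [81.2 85.1] [ 0.4355 -0.1627  0.02  ]
knob exp 292 204 [[302.5, 212.5, 12.4], [294.5, 203.5, 9.4]]
[ 0.53878483 -0.06940387 -0.04503441] [ 0.43524897 -0.159738  ]
[ 0.456 -0.072  0.408]
[ 0.426 -0.046  0.444]
tcp [ 0.4919 -0.0716  0.2994] yaw_y 1.189 tilt [-0.001  0.    -1.   ] delta [-0.0296  0.0151  0.2574] turn 0.001763349426663341
```

```bash
python3 inch.py '[{"finger_gap":0.05, "x":-0.0297, "y":0.016}, {"finger_gap":0.05, "z":0.045}, {"finger_gap":0.05, "z":0.045}, {"finger_gap":0.05, "z":0.045}, {"finger_gap":0.05, "z":0.045}, {"finger_gap":0.05, "z":0.03}, {"finger_gap":0.05}, {"finger_gap":0.05}, {"finger_gap":0.05}]'
python3 - <<'E'
from h import *
delta([.5247,-.0675,.042],np.deg2rad(68))
E
```

```text
t: 32.5
tool_pos: [0.5274, -0.0678, 0.0924]
orientation: [0.598, 3.08, -0.0]
force: [0.1, -0.3, 0.2]
opening: 0.0499
gripper_force: 0.0
tcp [ 0.5274 -0.0678  0.0924] yaw_y 1.188 tilt [ 0.004 -0.001 -1.   ] delta [ 0.0028 -0.0007  0.0504] turn 0.0006867362489388906
```

```bash
python3 inch.py '[{"finger_gap":0.05, "x":0.0025, "y":-0.0005, "z":0.025}, {"finger_gap":0.05, "z":0.015}, {"finger_gap":0.05, "z":0.01}, {"finger_gap":0.05}, {"finger_gap":0.05}]'; python3 inch.py '[{"finger_gap":0.0}, {"finger_gap":0.0}, {"finger_gap":0.0}, {"finger_gap":0.0}, {"finger_gap":0.0}]' 25
```

```text
t: 33.0
tool_pos: [0.5234, -0.067, 0.0404]
orientation: [0.599, 3.084, 0.0]
force: [-1.1, -0.4, 0.0]
opening: 0.0501
gripper_force: 0.0
t: 33.5
tool_pos: [0.5233, -0.067, 0.0401]
orientation: [0.599, 3.083, 0.0]
force: [0.3, 0.4, 1.8]
opening: 0.019
gripper_force: 25.0
```

```bash
python3 inch.py '[{"finger_gap":0.0, "z":-0.01}, {"finger_gap":0, "z":-0.03}, {"finger_gap":0, "z":-0.045}, {"finger_gap":0, "z":-0.045}, {"finger_gap":0, "z":-0.03}, {"finger_gap":0}, {"finger_gap":0}]'; python3 snap.py wrist b1
python3 - <<'E'
from mat import *
c=dict(np.load("b1.npz"));g=proj(c,np.array([.4353,-.161,.03]));e=blob(c,(95,110,60),(120,255,255),g)[0];print(g,e,onz(c,*e[0],.03))
delta([.4339,-.1605,.2],np.deg2rad(68))
E
```

```text
t: 34.2
tool_pos: [0.5235, -0.0671, 0.201]
orientation: [0.599, 3.082, -0.0]
force: [-1.1, 0.8, -1.1]
opening: 0.0191
gripper_force: 25.0
[158.16373819 150.85605377] ((158.38780212402344, 149.62319946289062), (108.37759399414062, 119.73031616210938), 103.13330078125) [ 0.43432198 -0.16023967  0.03      ]
tcp [ 0.5226 -0.0669  0.1993] yaw_y 1.187 tilt [-0.001  0.    -1.   ] delta [ 0.0472 -0.12   -0.0006] turn 0.00018453396223172547
```

Blue bowl is unmoved. Carrying the pale lid over it.

```bash
python3 inch.py '[{"finger_gap":0, "x":0.0158, "y":-0.04}, {"finger_gap":0, "x":0.0158, "y":-0.04}, {"finger_gap":0, "x":0.0158, "y":-0.04}, {"finger_gap":0, "z":0.04}, {"finger_gap":0, "z":0.035}, {"finger_gap":0}, {"finger_gap":0}, {"finger_gap":0}]'
python3 - <<'E'
from h import *
delta([.4339,-.1605,.106],np.deg2rad(68))
E
```

```text
t: 35.05
tool_pos: [0.435, -0.1606, 0.1262]
orientation: [0.598, 3.083, -0.001]
force: [-0.7, 0.2, 0.8]
opening: 0.0194
gripper_force: 25.0
tcp [ 0.435  -0.1606  0.1262] yaw_y 1.188 tilt [ 0.001 -0.001 -1.   ] delta [ 0.0011 -0.0003  0.0202] turn 0.0007135433698277627
```

```bash
python3 inch.py '[{"finger_gap":0, "x":0.001, "z":0.012}, {"finger_gap":0, "z":0.005}, {"finger_gap":0, "z":0.0025}, {"finger_gap":0}, {"finger_gap":0}]'; python3 inch.py '[{"finger_gap":0, "z":0.001}, {"finger_gap":0}, {"finger_gap":0}]'
```

```text
t: 35.55
tool_pos: [0.4335, -0.1601, 0.1058]
orientation: [0.599, 3.084, 0.0]
force: [-1.0, 1.6, 4.5]
opening: 0.0195
gripper_force: 25.0
t: 35.85
tool_pos: [0.4337, -0.1601, 0.1056]
orientation: [0.599, 3.083, -0.0]
force: [-4.4, 3.4, 10.7]
opening: 0.0193
gripper_force: 25.0
```

```bash
python3 inch.py '[{"finger_gap":0, "z":-0.001}, {"finger_gap":0}, {"finger_gap":0}, {"finger_gap":0.022}, {"finger_gap":0.024}, {"finger_gap":0.027}, {"finger_gap":0.032}, {"finger_gap":0.04}, {"finger_gap":0.04}, {"finger_gap":0.04, "z":-0.01}, {"finger_gap":0.04, "z":-0.03}, {"finger_gap":0.04, "z":-0.04}, {"finger_gap":0.04, "z":-0.045}, {"finger_gap":0.04, "z":-0.045, "twist":-0.128}, {"finger_gap":0.04, "z":-0.045, "twist":-0.128}, {"finger_gap":0.04, "x":-0.04, "z":-0.045, "twist":-0.128}, {"finger_gap":0.04, "x":-0.04}, {"finger_gap":0.04}, {"finger_gap":0.04}, {"finger_gap":0.04}]'; python3 snap.py wrist f1; python3 inch.py '[{"finger_gap":0.04, "y":-0.045}, {"finger_gap":0.04, "y":-0.045}, {"finger_gap":0.04}, {"finger_gap":0.04}, {"finger_gap":0.04}]'; python3 snap.py wrist f2;  python3 - <<'E'
from mat import *
C=[dict(np.load(f"f{i}.npz")) for i in(1,2)]
for n,X in(("a on blue",[.4353,-.161,.08]),("b on white",[.5273,-.2715,.068])):
    o=[]
    for c in C:
        g=proj(c,np.array(X));e=blob(c,(8,60,80),(30,255,255),g)[0];o.append((c,*e[0]));print(n,g.round(1),np.round(e,1) if 0 else (np.round(e[0],1),np.round(e[1],1)),onz(c,*e[0],X[2]).round(4))
    print(tri(o)[0].round(4))
for c in C:
    g=proj(c,np.array([.4353,-.161,.02]));e=blob(c,(95,110,60),(120,255,255),g)[0];print("blue",g.round(1),np.round(e[0],1),np.round(e[1],1))
    print((-np.array(c["R"]).T@c["t"]).round(3))
E
```

```text
t: 37.85
tool_pos: [0.5056, -0.1642, 0.3579]
orientation: [0.0, -3.141, -0.0]
force: [0.1, -0.1, 0.1]
opening: 0.0398
gripper_force: 0.0
t: 38.4
tool_pos: [0.5059, -0.2537, 0.3583]
orientation: [-0.0, 3.141, 0.0]
force: [0.3, -0.5, 0.2]
opening: 0.0398
gripper_force: 0.0
a on blue [283.2 126.5] (array([281.4, 124.2]), array([26.6, 70.7])) [ 0.4325 -0.1633  0.08  ]
a on blue [352.5 126. ] (array([304.8, -24.2]), array([304.3, 554. ])) [ 0.2679 -0.226   0.08  ]
[ 0.4276 -0.208   0.4659]
b on white [204.1 194.4] (array([205.3, 193.4]), array([56.9, 58.7])) [ 0.5259 -0.2698  0.068 ]
b on white [267.9 193.9] (array([268.7, 193.1]), array([57.4, 57.6])) [ 0.5262 -0.2704  0.068 ]
[ 0.5266 -0.2705  0.065 ]Traceback (most recent call last):
  File "<stdin>", line 9, in <module>
  File "mat.py", line 6, in blob
    k=min(ks,key=lambda k:np.hypot(*(np.array(cv2.minEnclosingCircle(k)[0])-near)));k=cv2.convexHull(k)
ValueError: min() iterable argument is empty
```

Run:
```python
from mat import *
C=[dict(np.load(f"f{i}.npz")) for i in(1,2)];o=[]
for c in C:
    h=cv2.cvtColor(c["bgr"],cv2.COLOR_BGR2HSV);u,v=proj(c,np.array([.4353,-.161,.08])).astype(int)
    M=np.zeros(h.shape[:2],np.uint8);cv2.circle(M,(u,v),45,255,-1)
    w=cv2.inRange(h,(10,25,80),(40,255,255))&M;b=cv2.inRange(h,(95,100,40),(125,255,255))&M
    w=cv2.morphologyEx(w,cv2.MORPH_OPEN,np.ones((3,3)))
    k=max(cv2.findContours(w,0,2)[0],key=cv2.contourArea);e=cv2.fitEllipse(cv2.convexHull(k));o.append((c,*e[0]))
    B=cv2.convexHull(cv2.findNonZero(b));eb=cv2.fitEllipse(B)
    print((u,v),"lid",np.round(e[0],1),np.round(e[1],1),onz(c,*e[0],.08).round(4),"blue",np.round(eb[0],1),np.round(eb[1],1),onz(c,*eb[0],.015).round(4))
    for d in range(-42,43,7): print(d,h[v,u+d],h[v+d,u],end="|")
    print()
print(tri(o)[0].round(4))
```

```text
(np.int64(283), np.int64(126)) lid [283.1 125.6] [62.4 64.6] [ 0.4342 -0.1611  0.08  ] blue [282.6 126.5] [71.4 73.5] [ 0.4353 -0.1613  0.015 ]
-42 [ 98  16 241] [ 14 149 230]|-35 [105 122 224] [105 125 232]|-28 [ 29  29 255] [ 21 112 230]|-21 [ 29  29 255] [ 21 119 219]|-14 [ 29  34 255] [ 20 115 228]|-7 [ 20 118 180] [ 21 117 223]|0 [ 22 106 234] [ 22 106 234]|7 [ 25  92 249] [ 20 117 166]|14 [ 29  34 255] [ 25  93 250]|21 [ 29  37 255] [ 29  34 255]|28 [ 29  40 255] [ 29  49 255]|35 [106 111 189] [105 126 226]|42 [ 98  20 234] [ 98  21 235]|
(np.int64(352), np.int64(126)) lid [351.9 125.2] [62.6 65.7] [ 0.4343 -0.1618  0.08  ] blue [344.5 125.9] [72.2 76.4] [ 0.4352 -0.1587  0.015 ]
-42 [107 116 172] [ 13 153 213]|-35 [102 119 244] [107 107 160]|-28 [ 29  35 255] [ 21 118 226]|-21 [ 29  36 255] [ 20 119 216]|-14 [ 29  38 255] [ 29  45 255]|-7 [ 26  80 253] [ 29  50 255]|0 [ 29  51 255] [ 29  51 255]|7 [ 29  35 255] [ 20 117 209]|14 [ 29  45 255] [ 29  33 255]|21 [ 29  45 255] [ 29  39 255]|28 [ 28  56 255] [ 28  54 255]|35 [ 90  12 147] [106 121 205]|42 [ 98  17 239] [ 83   9 118]|
[ 0.4342 -0.1611  0.0767]
```

Both lids sit within about 2 mm of the crowns. A last numeric check of the boards in the rack.

```bash
python3 inch.py '[{"finger_gap":0.04, "y":0.05}, {"finger_gap":0.04, "y":0.05}, {"finger_gap":0.04, "y":0.05}, {"finger_gap":0.04, "y":0.05}, {"finger_gap":0.04, "y":0.05}, {"finger_gap":0.04, "y":0.05}, {"finger_gap":0.04, "y":0.05}, {"finger_gap":0.04}, {"finger_gap":0.04}, {"finger_gap":0.04}]' >/dev/null; python3 snap.py wrist k1
python3 - <<'E'
from mat import *
c=dict(np.load("k1.npz"));h=cv2.cvtColor(c["bgr"],cv2.COLOR_BGR2HSV)
for n,x,y in((1,.4958,.0556),(2,.487,.143),(3,.482,.1864)):
    for s in(-.05,-.02,.01):
        q=np.array([x+s*.995,y+s*.103,.115]);u,v=proj(c,q)
        r=h[int(v),int(u)-14:int(u)+15]; m=np.flatnonzero((r[:,0]>8)&(r[:,0]<32)&(r[:,2]>200)&(r[:,1]>40))
        print(n,s,"exp",round(u,1),round(v,1),"bright cols",(m.min()+int(u)-14,m.max()+int(u)-14,len(m)) if len(m) else None)
s=robot.read_state();print(s["t"],s["tool_pos"])
E
```

```text
1 -0.05 exp 243.2 135.3 bright cols (np.int64(239), np.int64(246), 8)
1 -0.02 exp 246.5 160.6 bright cols (np.int64(232), np.int64(249), 9)
1 0.01 exp 249.6 184.8 bright cols (np.int64(246), np.int64(251), 6)
2 -0.05 exp 316.8 127.7 bright cols (np.int64(314), np.int64(318), 5)
2 -0.02 exp 318.6 153.3 bright cols (np.int64(304), np.int64(320), 7)
2 0.01 exp 320.4 177.8 bright cols None
3 -0.05 exp 353.8 123.4 bright cols (np.int64(350), np.int64(356), 7)
3 -0.02 exp 354.8 149.1 bright cols (np.int64(351), np.int64(362), 8)
3 0.01 exp 355.9 173.8 bright cols (np.int64(353), np.int64(369), 10)
39.5 [0.50607471 0.09471231 0.35787604]
```

```bash
python3 -c "
from plant import robot
print(robot.close_job())"
```

```text
the job is handed in; nothing more can be done
None
```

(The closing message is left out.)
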